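Finish a graded spacer stack on a bench spindle and close its keeper

ROBOT

A 6-joint arm with a two-finger parallel gripper is mounted at the origin on a cart in front of the work surface, level with it; the furniture and walls round the work are solid. World frame = base frame: x ahead of the robot, y to its left, z up, the work surface at z = 0. Lengths are in m, angles in degrees, forces in N, time in s.
With the tool pointing down it reaches from about 0.375 to 0.9 m from the base axis. Payload 3.1 kg.
Tool frame: the origin (TCP) lies at the very end of the fingers, on their centre line; the grasp point (between the pads) lies behind it (bot.grip_depth is the z of the grasp point in the tool frame, in m); z points along the fingers, y is the direction in which the jaws open and shut (so a half turn about z gives the same grasp; the last joint's range is limited). The gripper opens to 87 mm and grips with 3 to 60 N. Pads are 19 mm wide; open, the fingers measure 117 mm over their backs; the gripper's body (75 mm by 190 mm) begins 51 mm behind the grasp point.
Start: joints at [54.975, 30.224, 82.088, -0, 67.689, -10.227], TCP at [0.262, 0.567, 0.223] pointing down, gripper open.
Joint ranges: [-176.69, 176.69], [-43.24, 126.21], [12.49, 139.97], [-82, 262], [0, 151.66], [-163.58, 163.58]. Speed limits (degrees/s): [159.86, 159.86, 180, 180, 180, 180].

INTERFACE

Orientations are given as a 3x3 rotation matrix whose columns are the frame's x, y, z axes.
In Python, from rig import bot, vision gives the robot as it stands. The module is installed in compiled form; this text tells all that it offers.
- The arm moves only by the shell command python3 -m jog 'ROWS'. ROWS is JSON, a list of rows, each a list of 3 entries, a list of its own where there are three numbers: the shift along the tool's x, y, z in mm, then the turn, a rotation vector about the tool's x, y, z in degrees, then the closure, from 0 (fully open) to 1 (shut). In form: [[[dx, dy, dz], [wx, wy, wz], fingers], ...]. A call has 1 to 12 rows; each row is the pose to reach, as a shift and turn from the pose commanded when the call began, along the tool's axes at that moment; what a row does not reach only later rows make up. A row lasts 1/12 s, in which the tool goes at most 41.7 mm and 7.16 degrees, less where a joint would pass 70% of its speed; a pose out of reach is approached as far as the arm can. A call with a gripper value outside its range is refused whole. The fingers move at their own pace and stop on an object; the grip force is fixed at half the most. Time passes only in rows, so rows that repeat a pose let the fingers close. It gives the time, the measured TCP pose, the force and the opening at its end, in the units of the state.
- bot.read_state(): the state, without advancing time (a new reading comes with each control period).
- vision.capture(name): name is "scene" or "top" or "wrist"; returns the picture (480x640x3 uint8, red, green, blue); there is no depth.
- vision.camera_info(name): a dict with "intrinsics" (3x3 intrinsics, pixels), "dist" ([k1, k2, p1, p2, k3] as OpenCV has them; the pictures are not rectified), "camera_from_world" (4x4, takes a point from world to camera coordinates); the wrist camera has in their place "mount" (4x4, takes a point from camera to tool coordinates, whose origin is the TCP and whose axes are the flange's). Camera axes: x right, y up, looking along -z (the intrinsics and any distortion apply to the point x, -y, -z); pixel columns grow to the right and rows downward; lengths in m; the calibration is good to about 2 mm. A picture is of the moment at which its call begins: read the wrist's pose just before it. camera_info takes no time and is no camera call.
- bot.hand_in(): hands the job in, once; it reports no verdict.
The state is a dict: "time_s": time; "joint_positions": joint angles; "qvel": joint speeds; "tau": joint torques, N m; "position": TCP position; "tcp_rot": TCP orientation; "force": force on the tool from outside, world axes, zero at the start; "moment": the same for the moment, N m; "opening": opening from 0.0 (shut) to 1.0 (fully open).
Only numpy, scipy, OpenCV 4.12 (cv2) and the standard library are available. Lean on these libraries where they do the work, as an engineer would, in place of code of your own. Each camera call takes 0.05 s, during which the arm holds its last target. There are 200 camera calls.

TASK

Finish the spacer stack on the bench spindle in size order: the largest spacer (dark steel) is already on at the bottom; thread the middle-sized brass one on next, then the smallest, white one, each lying flat on the one below. Then swing the red keeper arm round over the stack until it is fully closed against its stop. Leave the vial, the cup and the stopper standing where they are.

Things in the scene. Friction and masses are not known exactly. Their poses are not given: they have to be found in the camera images.
- fixture: Fixed assembly fixture on the desk: grey base plate 170 x 84 mm, 10 mm thick, with a vertical steel spindle 11 mm in diameter. Origin on the spindle axis at desk level, z up; the plate runs from 50 mm on the -x side to 120 mm on the +x side of the spindle. A pivot post (18 mm diameter) stands 80 mm from the spindle along the fixture's +x. Its position and yaw vary.
- spindle_tip (a point): Centre of the spindle's tip, 84 mm above the desk; the top 12 mm taper from 11 mm to 4 mm in diameter.
- keeper_pivot (a point): Point on the keeper's vertical pivot axis, 66 mm above the desk (the level of the arm's upper face), 80 mm from the spindle axis along the fixture's +x. The arm is 98 mm long, 5 mm thick, its underside 61 mm above the desk, so it passes 3 mm over a fully seated three-spacer stack (58 mm high) and would strike one that is not seated.
- keeper (a joint): Angle of the red keeper arm about its vertical pivot, rad. 0 = fully closed, against its stop: the arm then runs from the pivot along the fixture's -x and its fork straddles the spindle. It grows as the arm swings open, counter-clockwise seen from above, to at most 2.3; it starts well open. It stays where it is left (friction about 0.05 N m).
- keeper_pin (a point): Centre of the top of the upright black finger pin on the keeper arm, 90 mm above the desk; the pin is 12 mm in diameter and stands 24 mm above the arm's upper face. With the keeper closed it is at 45 mm along the fixture's -x and 14.5 mm along its -y from the pivot, and it turns with the arm; push it sideways towards closed.
- spacer_large: Largest spacer: dark steel ring, 60 mm outer diameter, 16 mm bore, 16 mm high; loose, already on the spindle, lying on the base plate. Origin at the centre of its underside, z along its axis.
- spacer_medium: Middle spacer: brass ring, 48 mm outer diameter, 16 mm bore, 16 mm high, 0.15 kg or so, lying flat on the desk. Origin at the centre of its underside, z along its axis.
- spacer_small: Smallest spacer: white plastic ring, 36 mm outer diameter, 16 mm bore, 16 mm high, about 0.04 kg, lying flat on the desk. Origin at the centre of its underside, z along its axis.
- vial: Bystander: glass vial with a red screw cap, 28 mm diameter, 58 mm high, upright. Origin at the centre of its underside.
- cup: Bystander: small clear sample cup, about 58 mm wide at the rim, 56 mm high, upright. Origin at the centre of its underside.
- stopper: Bystander: red-brown rubber stopper, 22 mm diameter, 20 mm high. Origin at the centre of its underside.
Mind the look-alikes: they are no part of the job. Several things have the shape of the spacer_medium; the one meant has the colours described above.

How it is judged:
By the outcome, as a careful person would: the job done as asked, in the order asked, and still so for the second after the job is handed in, with the robot touching nothing.
It also fails if it takes over 67 s, if anything falls off the work surface, if the arm or the gripper's body presses on something with over 40 N, if the wrist force passes 120 N, or if a joint passes its speed limit or range.

## Working session

There is one attempt and no reset: what is moved stays moved. The work goes in short steps, Python scripts to look and compute and a shell command to move; the robot and the scene stay as the last step left them, time stands still between calls to the robot, and variables do not carry over. Pictures are saved under pics/ and viewed, about 8 in all and at most 12, crops included, and the job is handed in when it is done.

```bash
mkdir -p pics; cat > h.py <<'E'
import numpy as np, cv2
from rig import bot, vision
def cam(name):
    i=vision.camera_info(name); K=np.array(i["intrinsics"]); d=np.array(i["dist"],float)
    if "mount" in i:
        s=bot.read_state(); T=np.eye(4); T[:3,:3]=s["tcp_rot"]; T[:3,3]=s["position"]
        W=np.linalg.inv(T@np.array(i["mount"]))
    else: W=np.array(i["camera_from_world"])
    return K,d,W
def px2w(c,u,v,z):
    K,d,W=c
    n=cv2.undistortPoints(np.array([[[u,v]]],float),K,d)[0,0]
    r=W[:3,:3].T@np.array([n[0],-n[1],-1]); o=-W[:3,:3].T@W[:3,3]
    return o+r*(z-o[2])/r[2]
def w2px(c,p):
    K,d,W=c
    q=np.atleast_2d(p)@W[:3,:3].T+W[:3,3]; q=q*[1,-1,-1]
    return cv2.projectPoints(q,np.zeros(3),np.zeros(3),K,d)[0][:,0]
def snap(name,f):
    c=cam(name); im=vision.capture(name); cv2.imwrite(f,im[:,:,::-1]); np.savez(f+'.npz',K=c[0],d=c[1],W=c[2]); return im,c
def load(f):
    z=np.load(f+'.npz'); return z['K'],z['d'],z['W']
E
python3 - <<'E'
from h import *
for n in("top","scene","wrist"): snap(n,f"pics/{n}0.png")
s=bot.read_state();print(s["time_s"],s["position"],s["tcp_rot"],bot.grip_depth,s["opening"])
E
```

```text
0.15 [0.26179696 0.5669069  0.22180761] [[-9.07796085e-01  4.19410818e-01 -9.13524145e-04]
 [ 4.19411738e-01  9.07795071e-01 -1.37963405e-03]
 [ 2.50659269e-04 -1.63556914e-03 -9.99998631e-01]] -0.0187 1.0010657751021494
```

View pics/top0.png

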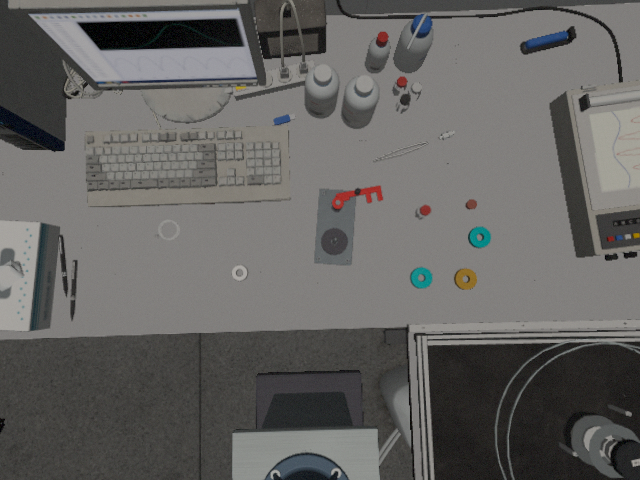

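View pics/scene0.png

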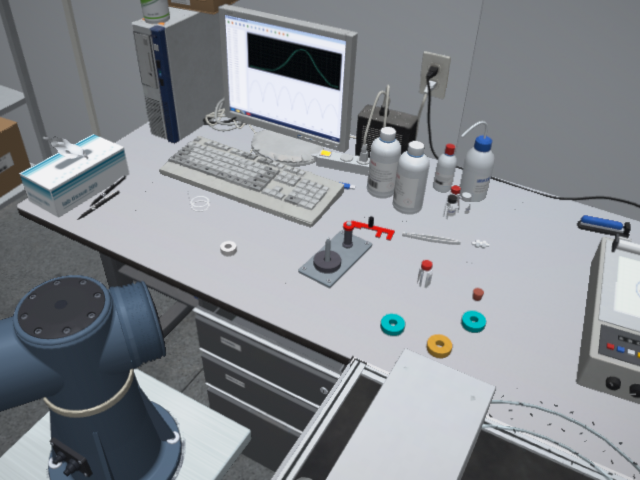

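Top picture: candidates with the medium shape are cyan (421,278), cyan (480,237) and brass (466,279). The brass one fits the description. The white spacer is at (239,273), the spindle at (334,240), the pivot at (338,203) and the keeper arm extends to (380,193). I'll confirm with enlarged crops and measure.

```bash
python3 - <<'E'
from h import *
im=cv2.imread("pics/top0.png"); c=load("pics/top0.png")
def cr(x,y,w,h): return cv2.resize(im[y:y+h,x:x+w],None,fx=5,fy=5,interpolation=cv2.INTER_CUBIC)
a=cr(310,180,80,90); b=cr(405,190,80+5-5,60); b=cr(405,220,80,70); d=cr(215,255,80,40)
out=np.zeros((600,800,3),np.uint8); out[:450,:400]=a; out[:350,400:]=b; out[350:550,400:]=d
cv2.imwrite("pics/crop1.png",out)
hsv=cv2.cvtColor(im,cv2.COLOR_BGR2HSV)
def blob(m,x,y,w,h,z,n):
    k=np.zeros_like(m);k[y:y+h,x:x+w]=m[y:y+h,x:x+w]; v,u=np.nonzero(k)
    # ring centre via enclosing ellipse of hull
    hull=cv2.convexHull(np.stack([u,v],1).astype(np.int32)); M=cv2.moments(hull)
    q=(M['m10']/M['m00'],M['m01']/M['m00']); print(n,len(u),q,px2w(c,*q,z)[:2])
s=hsv[...,1]; hh=hsv[...,0]
blob((s>100)&(hh>12)&(hh<30),445,260,45,40,.012,'brass')
blob(hsv[...,2]>215,225,260,30,26,.012,'white')
blob(hsv[...,2]<75,315,222,40,36,.02,'large')
print('spindle tip',px2w(c,334,240,.084)[:2])
print('cam',-c[2][:3,:3].T@c[2][:3,3])
for n,u,v,z in [('pivot',338,201,.066),('armend',380,193,.063),('vial',424,211,.058),('stop',471,204,.02),('cyan',421,278,.016),('p1',321,189,.01),('p2',356,191,.01),('p3',316,263,.01),('p4',351,265,.01),('cup',169,230,.05),('deskedge',300,331,0)]: print(n,px2w(c,u,v,z)[:2])
E
```

```text
brass 341 (465.3636801541425, 278.7711946050096) [ 0.46996754 -0.3665898 ]Traceback (most recent call last):
  File "<stdin>", line 15, in <module>
  File "<stdin>", line 12, in blob
ZeroDivisionError: float division by zero
```

View pics/crop1.png

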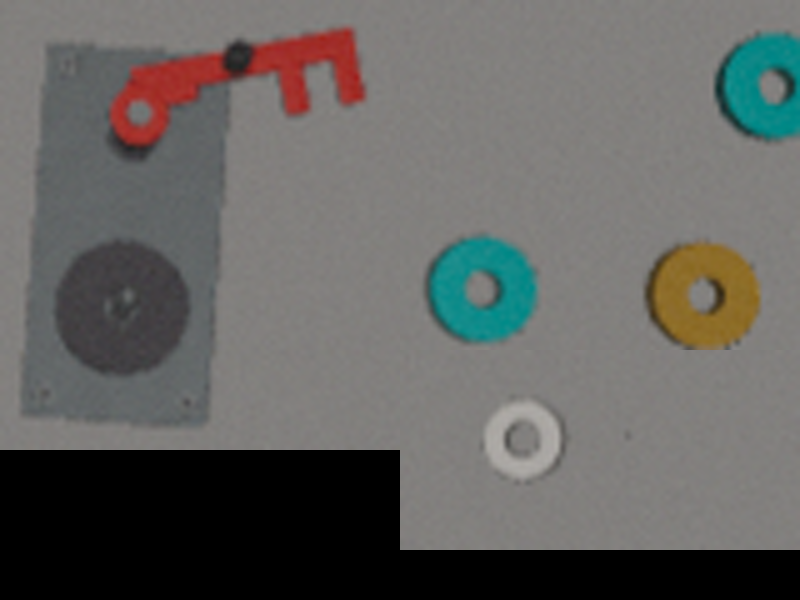

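View pics/wrist0.png

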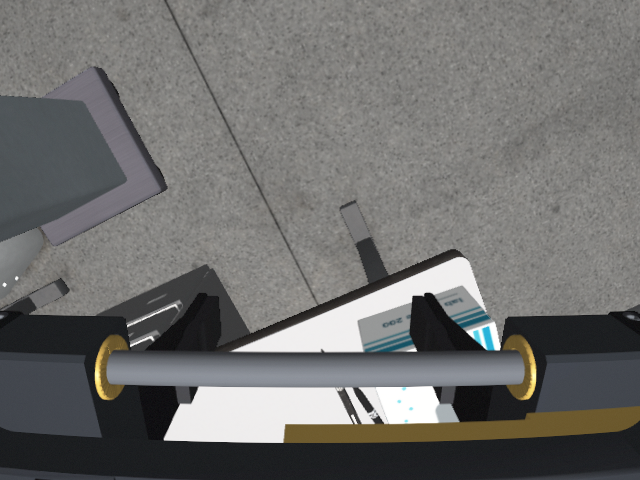

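Crop: brass confirmed at (704,295), i.e. full (465.8,279). White is at crop (523,438), i.e. (239.6,272.6). Pivot is at crop (139,113), i.e. (337.8,202.6). The spindle tip glint is at crop ~(125,298), i.e. (335,239.6), and the keeper pin top at crop (237,55), i.e. (357.4,191).

```bash
python3 - <<'E'
from h import *
c=load("pics/top0.png")
for n,u,v,z in [('brass',465.8,279,.016),('white',239.6,272.6,.016),('tip',335,239.6,.084),('large',334.4,241.4,.026),('pivot',337.8,202.6,.066),('pin',357.4,191,.09),('armend',381,193,.063),('vial',424,211,.058),('stop',471,204,.02),('cyan',421,278,.016),('pl1',319.6,188.5,.01),('pl2',356,191,.01),('pl3',314.5,263,.01),('pl4',351.5,265,.01),('cup',169,230,.05),('deskedge',300,331,0)]: print(n,px2w(c,u,v,z)[:2].round(4))
print('cam',-c[2][:3,:3].T@c[2][:3,3], vision.camera_info("wrist")["mount"],vision.camera_info("wrist")["intrinsics"])
E
```

```text
brass [ 0.4694 -0.3663]
white [0.4971 0.1355]
tip [ 0.5589 -0.0765]
large [ 0.5602 -0.0774]
pivot [ 0.6405 -0.0857]
pin [ 0.6601 -0.1267]
armend [ 0.6593 -0.18  ]
vial [ 0.6181 -0.272 ]
stop [ 0.6363 -0.3857]
cyan [ 0.4741 -0.2677]
pl1 [ 0.6833 -0.0481]
pl2 [ 0.6752 -0.1307]
pl3 [ 0.5141 -0.0319]
pl4 [ 0.5074 -0.1148]
cup [0.5928 0.282 ]
deskedge [0.3635 0.0047]
cam [ 0.46255773 -0.03216865  1.14524528] [[ 9.54512088e-04  9.53526993e-01  3.01306094e-01  8.33156404e-02]
 [ 9.99999104e-01 -1.19300346e-03  6.07520967e-04  1.57538465e-04]
 [ 9.38746854e-04  3.01305244e-01 -9.53527277e-01 -1.62511149e-01]
 [ 0.00000000e+00  0.00000000e+00  0.00000000e+00  1.00000000e+00]] [[396.78051027   0.         315.06698464]
 [  0.         396.78051027 247.64550642]
 [  0.           0.           1.        ]]
```

```bash
cat >> h.py <<'E'
R0=None
def shift(p,frm=None,R=None):
    s=bot.read_state(); frm=s["position"] if frm is None else frm; R=np.array(s["tcp_rot"]) if R is None else R
    return ((np.array(p)-np.array(frm))@R*1000).round(1)
def yaw(): R=np.array(bot.read_state()["tcp_rot"]); return np.degrees(np.arctan2(R[1,1],R[0,1]))
E
python3 - <<'E'
from h import *
print(yaw(),shift([.45,.2,.22]),shift([.55,.05,.21]),shift([.61,-.08,.2]))
E
```

```text
65.20256902302911 [-324.7 -254.1    2.1] [-478.4 -348.4   12.3] [-587.4 -441.2   22.4]
```

```bash
python3 -m jog '[[[-325,-254,2],[0,0,-19.5],0],[[-325,-254,2],[0,0,-19.5],0],[[-325,-254,2],[0,0,-19.5],0],[[-325,-254,2],[0,0,-19.5],0],[[-325,-254,2],[0,0,-19.5],0],[[-325,-254,2],[0,0,-19.5],0],[[-325,-254,2],[0,0,-19.5],0],[[-325,-254,2],[0,0,-19.5],0],[[-478,-348,12],[0,0,-19.5],0],[[-478,-348,12],[0,0,-19.5],0],[[-478,-348,12],[0,0,-19.5],0],[[-478,-348,12],[0,0,-19.5],0]]'
python3 - <<'E'
from h import *
print(yaw(),shift([.61,-.08,.2]))
E
```

```text
time_s: 1.15
position: [0.5011, 0.1295, 0.2142]
tcp_rot: [[-0.996, 0.093, -0.0], [0.093, 0.996, 0.0], [0.0, 0.0, -1.0]]
force: [0.4, 1.0, -0.3]
opening: 1.002
84.68817463019967 [-127.9 -198.5   14.1]
```

```bash
python3 -m jog '[[[-128,-198,14],[0,0,0],0],[[-128,-198,14],[0,0,0],0],[[-128,-198,14],[0,0,0],0],[[-128,-198,14],[0,0,0],0],[[-128,-198,14],[0,0,0],0],[[-128,-198,14],[0,0,0],0],[[-128,-198,14],[0,0,0],0],[[-128,-198,14],[0,0,0],0],[[-128,-198,14],[0,0,0],0]]'
python3 - <<'E'
from h import *
im,c=snap("wrist","pics/w1.png")
print(c[2].round(3).tolist(),w2px(c,[[.5595,-.077,.084],[.5595,-.077,.026],[.6405,-.0857,.066]]),shift([.53,-.366,.14]),shift([.53,-.30,.2]))
E
```

```text
time_s: 1.9
position: [0.6088, -0.0769, 0.1997]
tcp_rot: [[-0.996, 0.093, -0.002], [0.093, 0.996, 0.001], [0.002, 0.001, -1.0]]
force: [0.2, 0.7, 0.7]
opening: 1.001
[[0.092, 0.996, 0.0, 0.021], [-0.95, 0.088, -0.299, 0.614], [-0.298, 0.027, 0.954, -0.187], [0.0, 0.0, 0.0, 1.0]] [[308.34804213 174.61221381]
 [309.45476922 166.15630487]
 [307.66508051 274.43508924]] [  51.6 -295.7   59.8] [ 5.78e+01 -2.30e+02 -2.00e-01]
```

View pics/w1.png

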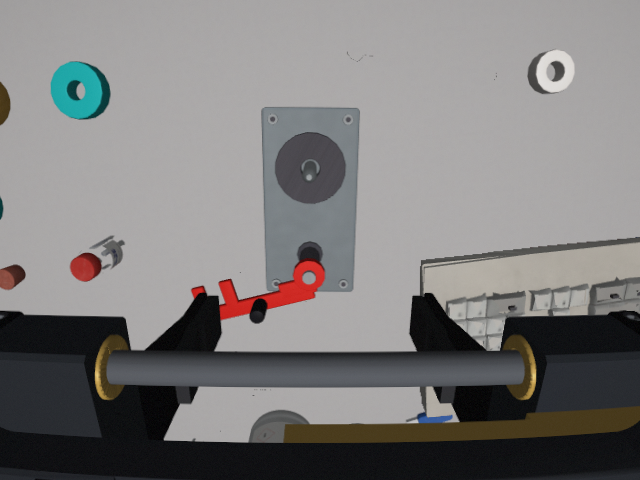

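Wrist view: spindle tip at (309,177), large spacer centre (310,167), pivot top (309,274), all within 2 px of prediction. White spacer's top centre is at about (554,71).

```bash
python3 - <<'E'
from h import *
c=load("pics/w1.png")
for n,u,v,z in [('tip',309,177,.084),('large',310,167.5,.026),('pivot',309,274,.066),('white',553.5,71.5,.016),('pin',258,305,.09)]: print(n,px2w(c,u,v,z)[:2].round(4))
s=bot.read_state();print(s["position"],s["time_s"],shift([.53,-.366,.14]))
E
```

```text
tip [ 0.5612 -0.0767]
large [ 0.5607 -0.0767]
pivot [ 0.6402 -0.0846]
white [0.4979 0.135 ]
pin [ 0.6525 -0.1242]
[ 0.60862515 -0.07629422  0.19992255] 1.95 [  51.6 -295.7   59.8]
```

```bash
python3 -m jog '[[[52,-295,0],[0,0,0],0],[[52,-295,0],[0,0,0],0],[[52,-295,0],[0,0,0],0],[[52,-295,0],[0,0,0],0],[[52,-295,0],[0,0,0],0],[[52,-295,60],[0,0,0],0],[[52,-295,60],[0,0,0],0],[[52,-295,60],[0,0,0],0],[[52,-295,60],[0,0,0],0],[[52,-295,60],[0,0,0],0],[[52,-295,60],[0,0,0],0],[[52,-295,60],[0,0,0],0]]'
python3 - <<'E'
from h import *
im,c=snap("wrist","pics/w2.png")
print(w2px(c,[[.4694,-.3663,.016]]),shift([.4694,-.3663,.003]))
E
```

```text
time_s: 2.95
position: [0.5318, -0.3646, 0.1415]
tcp_rot: [[-0.996, 0.09, 0.001], [0.09, 0.996, -0.0], [-0.001, -0.0, -1.0]]
force: [-0.2, 0.1, -0.3]
opening: 1.001
[[304.93347016 154.1696235 ]] [ 62.3  -7.1 138.5]
```

View pics/w2.png

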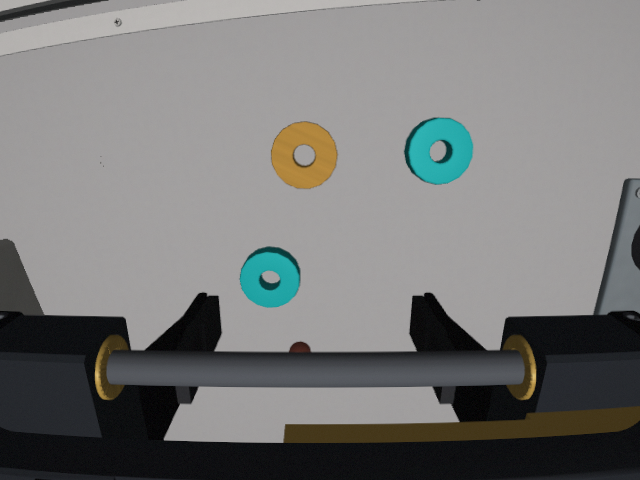

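Wrist view: brass ring top centre at (304,155), predicted (305,154). The cyan rings are at (439,151) and (270,277). Moving over it and descending.

```bash
python3 -m jog '[[[62,-7,20],[0,0,0],0],[[62,-7,20],[0,0,0],0],[[62,-7,60],[0,0,0],0],[[62,-7,90],[0,0,0],0],[[62,-7,110],[0,0,0],0],[[62,-7,118],[0,0,0],0],[[62,-7,118],[0,0,0],0],[[62,-7,118],[0,0,0],0],[[62,-7,118],[0,0,0],0]]'
python3 - <<'E'
from h import *
print(bot.read_state()["position"],shift([.4697,-.3663,.004]))
E
```

```text
time_s: 3.75
position: [0.4697, -0.3683, 0.024]
tcp_rot: [[-0.996, 0.091, 0.002], [0.091, 0.996, -0.003], [-0.002, -0.002, -1.0]]
force: [-0.5, -0.7, 0.0]
opening: 0.996
[ 0.46968148 -0.36832726  0.02402023] [ 0.2  2.1 20. ]
```

```bash
python3 -m jog '[[[0,2,10],[0,0,0],0],[[0,2,17],[0,0,0],0],[[0,2,20],[0,0,0],0],[[0,2,20],[0,0,0],0],[[0,2,20],[0,0,0],0.3],[[0,2,20],[0,0,0],0.6],[[0,2,20],[0,0,0],0.6],[[0,2,20],[0,0,0],0.6],[[0,2,20],[0,0,0],0.6],[[0,2,20],[0,0,0],0.6],[[0,2,20],[0,0,0],0.6],[[0,2,20],[0,0,0],0.6]]'
```

```text
time_s: 4.75
position: [0.4686, -0.366, 0.0024]
tcp_rot: [[-0.996, 0.092, 0.0], [0.092, 0.996, -0.0], [-0.0, -0.0, -1.0]]
force: [0.1, -1.2, 0.6]
opening: 0.537
```

```bash
python3 -m jog '[[[0,0,0],[0,0,0],0.8],[[0,0,0],[0,0,0],0.8],[[0,0,-10],[0,0,0],0.8],[[0,0,-30],[0,0,0],0.8],[[0,0,-60],[0,0,0],0.8],[[0,0,-90],[0,0,0],0.8],[[0,0,-120],[0,0,0],0.8],[[0,0,-126],[0,0,0],0.8],[[0,0,-126],[0,0,0],0.8],[[0,0,-126],[0,0,0],0.8]]'
python3 - <<'E'
from h import *
s=bot.read_state();print(s["position"],s["opening"],shift([.5603,-.0767,.13]))
E
```

```text
time_s: 5.58
position: [0.468, -0.3651, 0.128]
tcp_rot: [[-0.996, 0.092, -0.001], [0.092, 0.996, 0.001], [0.001, 0.001, -1.0]]
force: [-1.2, 0.3, -1.4]
opening: 0.538
[ 0.46798336 -0.36508319  0.12799266] 0.5379234326703622 [-65.3 295.7  -1.8]
```

```bash
python3 -m jog '[[[-5,25,0],[0,0,0],0.8],[[-15,60,0],[0,0,0],0.8],[[-24,100,0],[0,0,0],0.8],[[-33,140,0],[0,0,0],0.8],[[-42,180,0],[0,0,0],0.8],[[-50,220,0],[0,0,0],0.8],[[-58,255,0],[0,0,0],0.8],[[-62,280,0],[0,0,0],0.8],[[-64,296,0],[0,0,0],0.8],[[-64,296,0],[0,0,0],0.8],[[-64,296,0],[0,0,0],0.8]]'
python3 - <<'E'
from h import *
s=bot.read_state();print(s["position"],s["opening"],shift([.5593,-.0767,.1]))
im,c=snap("wrist","pics/w3.png");im2,c2=snap("scene","pics/s3.png")
print(w2px(c,[[.5603,-.0767,.13]]),w2px(c2,[[.5603,-.0767,.084]]))
b=im2[:,:,::-1][165:290,260:400]
out=np.zeros((600,640,3),np.uint8); out[:180]=im[300:480,:,::-1]; out[180:580,:448]=cv2.resize(b,(448,400),interpolation=cv2.INTER_CUBIC)
cv2.imwrite("pics/c3.png",out)
E
```

```text
time_s: 6.5
position: [0.5581, -0.0756, 0.1262]
tcp_rot: [[-0.996, 0.09, -0.004], [0.09, 0.996, 0.001], [0.005, 0.001, -1.0]]
force: [0.0, -0.2, -2.1]
opening: 0.539
[ 0.55810987 -0.07555099  0.12619529] 0.5394374564286767 [-1.4 -1.1 26.2]
[[312.77028737 323.13614875]] [[326.48082433 237.76780179]]
```

View pics/c3.png

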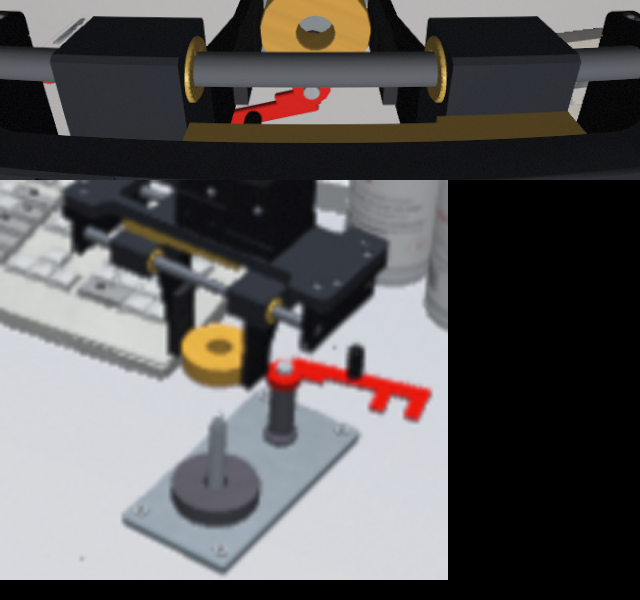

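Wrist crop: the brass ring is level in the jaws. Its bore centre is at about (315.5,333), with the bore's upper edge at row 315 and the sides at columns 296 and 335.

```bash
python3 - <<'E'
from h import *
c=load("pics/w3.png")
z=.1262+.0135
print(px2w(c,315.5,315,z),'edge->centre x+.008'); print(px2w(c,315.5,333,z), px2w(c,296,333,z)-px2w(c,335,333,z))
t=np.linspace(0,2*np.pi,60)
for x in (.557,.559,.561,.563):
    q=w2px(c,np.stack([x+.008*np.cos(t),-.0755+.008*np.sin(t),0*t+z],1)); print(x,q.min(0),q.max(0))
E
```

```text
[ 0.55147008 -0.07469847  0.1397    ] edge->centre x+.008
[ 0.55992722 -0.07545075  0.1397    ] [-0.00147374 -0.01648431  0.        ]
0.557 [295.81367731 309.76396404] [333.73135375 343.48795512]
0.559 [296.30888615 314.08575216] [334.07850644 347.53461192]
0.561 [296.80061512 318.37267615] [334.42258021 351.54777757]
0.563 [297.28887305 322.62489192] [334.76359418 355.52763687]
```

```bash
python3 -m jog '[[[-1,-1.4,10],[0,0,0],0.8],[[-1,-1.4,25],[0,0,0],0.8],[[-1,-1.4,35],[0,0,0],0.8],[[-1,-1.4,43],[0,0,0],0.8],[[-1,-1.4,50],[0,0,0],0.8],[[-1,-1.4,57],[0,0,0],0.8],[[-1,-1.4,64],[0,0,0],0.8],[[-1,-1.4,71],[0,0,0],0.8],[[-1,-1.4,78],[0,0,0],0.8],[[-1,-1.4,81],[0,0,0],0.8],[[-1,-1.4,81],[0,0,0],0.8]]'
```

```text
time_s: 7.52
position: [0.5599, -0.0782, 0.0465]
tcp_rot: [[-0.996, 0.092, -0.001], [0.092, 0.996, 0.0], [0.002, 0.0, -1.0]]
force: [-0.4, -0.1, -1.7]
opening: 0.538
```

```bash
python3 -m jog '[[[0.5,0.8,5],[0,0,0],0.8],[[0.5,0.8,10],[0,0,0],0.8],[[0.5,0.8,14],[0,0,0],0.8],[[0.5,0.8,17],[0,0,0],0.8],[[0.5,0.8,17],[0,0,0],0.8],[[0.5,0.8,17],[0,0,0],0.8]]'; python3 -m jog '[[[0,0,0],[0,0,0],0.8],[[0,0,0],[0,0,0],0.35],[[0,0,0],[0,0,0],0.3],[[0,0,0],[0,0,0],0.3],[[0,0,0],[0,0,0],0.3],[[0,0,0],[0,0,0],0.3]]'
```

```text
time_s: 8.02
position: [0.5599, -0.0775, 0.0301]
tcp_rot: [[-0.996, 0.092, -0.0], [0.092, 0.996, 0.0], [0.0, 0.0, -1.0]]
force: [0.1, -0.3, -1.6]
opening: 0.54
time_s: 8.52
position: [0.5602, -0.0776, 0.0306]
tcp_rot: [[-0.996, 0.092, 0.001], [0.092, 0.996, -0.0], [-0.001, -0.0, -1.0]]
force: [0.3, 0.5, 0.7]
opening: 0.692
```

```bash
python3 -m jog '[[[0,0,-20],[0,0,0],0.2],[[0,0,-60],[0,0,0],0],[[0,0,-95],[0,0,0],0],[[0,0,-100],[0,0,0],0],[[20,50,-100],[0,0,0],0],[[36,90,-100],[0,0,0],0],[[51,130,-100],[0,0,0],0],[[66,168,-100],[0,0,0],0],[[82,206,-100],[0,0,0],0],[[82,206,-80],[0,0,0],0],[[82,206,-60],[0,0,0],0],[[82,206,-60],[0,0,0],0]]'
python3 - <<'E'
from h import *
im,c=snap("wrist","pics/w4.png");im2,c2=snap("scene","pics/s4.png")
b=im2[:,:,::-1][195:285,290:390]
out=np.zeros((600,640,3),np.uint8); out[:180]=im[300:480,:,::-1]; out[180:585,:450]=cv2.resize(b,(450,405),interpolation=cv2.INTER_CUBIC)
cv2.imwrite("pics/c4.png",out); s=bot.read_state(); print(s["position"],shift([.4976,.1352,.003]),w2px(c,[[.4976,.1352,.016]]))
E
```

```text
time_s: 9.52
position: [0.4943, 0.1363, 0.0877]
tcp_rot: [[-0.996, 0.089, -0.006], [0.089, 0.996, -0.0], [0.006, -0.001, -1.0]]
force: [-0.2, 0.2, -0.3]
opening: 0.997
[0.49688437 0.13513072 0.0898563 ] [-0.9  0.2 86.9] [[313.77258034 267.66006241]]
```

View pics/c4.png

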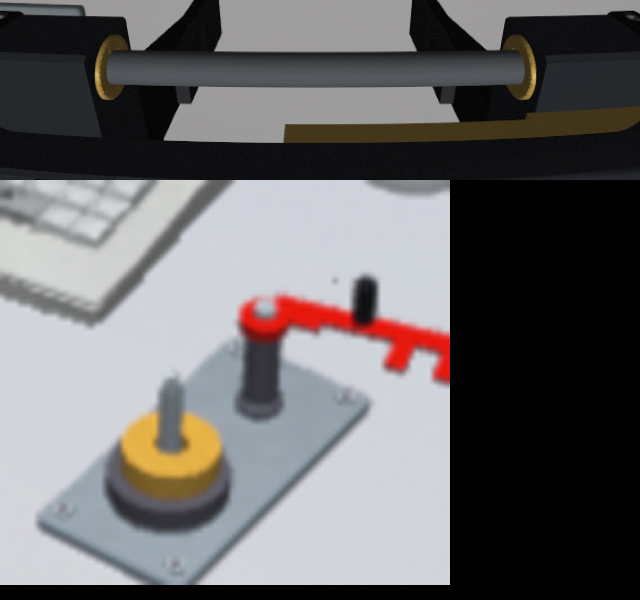

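The scene crop shows the brass ring flat on the steel one, spindle through it at crop (172,440). Locating the white ring in the same wrist image by code.

```bash
python3 - <<'E'
from h import *
c=load("pics/w4.png"); g=cv2.imread("pics/w4.png",0)[200:300,250:400]
m=(g>205).astype(np.uint8); n,l,st,ce=cv2.connectedComponentsWithStats(m); i=1+st[1:,4].argmax()
print(st[i],ce[i]+[250,200]); print(px2w(c,ce[i][0]+250,ce[i][1]+200,.016))
print(shift([.4976,.1352,.023]))
E
```

```text
[  40   43   53   49 1371] [316.13347921 266.68708972]
[0.49708273 0.13673626 0.016     ]
[-0.8  0.2 66.9]
```

```bash
python3 -m jog '[[[0,1,30],[0,0,0],0],[[0,1,55],[0,0,0],0],[[0,1,70],[0,0,0],0],[[0,1,80],[0,0,0],0.2],[[0,1,86],[0,0,0],0.4],[[0,1,86],[0,0,0],0.4],[[0,1,86],[0,0,0],0.4],[[0,1,86],[0,0,0],0.8],[[0,1,86],[0,0,0],0.8],[[0,1,86],[0,0,0],0.8],[[0,1,86],[0,0,0],0.8],[[0,1,86],[0,0,0],0.8]]'; python3 -m jog '[[[0,0,0],[0,0,0],0.9],[[0,0,0],[0,0,0],0.9],[[0,0,-10],[0,0,0],0.9],[[0,0,-30],[0,0,0],0.9],[[0,0,-60],[0,0,0],0.9],[[0,0,-90],[0,0,0],0.9],[[0,0,-120],[0,0,0],0.9],[[0,0,-126],[0,0,0],0.9],[[0,0,-126],[0,0,0],0.9]]'
python3 - <<'E'
from h import *
print(shift([.5597,-.0767,.13]))
E
```

```text
time_s: 10.62
position: [0.4977, 0.1362, 0.0047]
tcp_rot: [[-0.996, 0.092, 0.001], [0.092, 0.996, 0.0], [-0.001, 0.0, -1.0]]
force: [0.6, -0.5, 0.2]
opening: 0.406
time_s: 11.37
position: [0.499, 0.1363, 0.1329]
tcp_rot: [[-0.996, 0.092, 0.006], [0.092, 0.996, 0.0], [-0.006, 0.001, -1.0]]
force: [0.6, 0.3, -0.4]
opening: 0.394
[ -80.  -206.5    3.2]
```

```bash
python3 -m jog '[[[-10,-25,0],[0,0,0],0.9],[[-25,-60,0],[0,0,0],0.9],[[-40,-98,0],[0,0,0],0.9],[[-54,-135,0],[0,0,0],0.9],[[-66,-170,0],[0,0,0],0.9],[[-76,-195,0],[0,0,0],0.9],[[-81,-206,0],[0,0,0],0.9],[[-81,-206,0],[0,0,0],0.9],[[-81,-206,0],[0,0,0],0.9],[[-81,-206,0],[0,0,0],0.9]]'
python3 - <<'E'
from h import *
s=bot.read_state();print(s["position"],s["opening"])
im,c=snap("wrist","pics/w5.png")
out=cv2.resize(im[280:400,240:400,::-1],(800,600),interpolation=cv2.INTER_CUBIC); cv2.imwrite("pics/c5.png",out)
z=s["position"][2]+.012;t=np.linspace(0,2*np.pi,60)
for x in (.557,.559,.561,.563):
    q=w2px(c,np.stack([x+.008*np.cos(t),-.0767+.008*np.sin(t),0*t+z],1)); a,b=q.min(0),q.max(0);print(x,(a-[240,280])*5,(b-[240,280])*5)
E
```

```text
time_s: 12.2
position: [0.5575, -0.0745, 0.1294]
tcp_rot: [[-0.996, 0.091, -0.003], [0.091, 0.996, 0.002], [0.003, 0.001, -1.0]]
force: [-0.1, 1.1, -1.6]
opening: 0.394
[ 0.5575115  -0.07452102  0.1294004 ] 0.39394131374992436
0.557 [254.65868856 149.65574747] [442.37192245 316.48801035]
0.559 [257.23750867 171.02928704] [444.22388563 336.51015537]
0.561 [259.79870645 192.23161679] [446.06018521 356.36784767]
0.563 [262.34232071 213.26350548] [447.88090969 376.06199388]
```

View pics/c5.png

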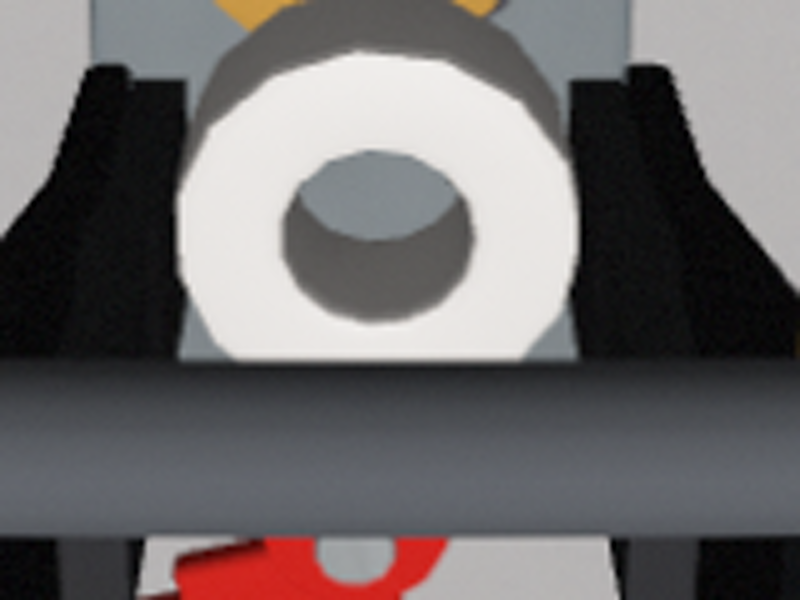

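Ring bore in the crop spans x 282–474, y 150–322, which puts the centre at about (0.5572,-0.0742). The ring is almost exactly centred on the TCP (−0.3, +0.3 mm). I'll settle first, then correct.

```bash
python3 -m jog '[[[-2,-1,5],[0,0,0],0.9],[[-2,-1,10],[0,0,0],0.9],[[-2,-1,15],[0,0,0],0.9],[[-2,-1,15],[0,0,0],0.9],[[-2,-1,15],[0,0,0],0.9],[[-2,-1,15],[0,0,0],0.9]]'
python3 - <<'E'
from h import *
print(shift([.5606,-.0770,.046]))
E
```

```text
time_s: 12.75
position: [0.561, -0.0775, 0.1152]
tcp_rot: [[-0.996, 0.092, -0.0], [0.092, 0.996, 0.0], [0.0, 0.0, -1.0]]
force: [0.5, -0.1, -0.0]
opening: 0.391
[ 0.4  0.4 69.2]
```

```bash
python3 -m jog '[[[0.4,0.4,10],[0,0,0],0.9],[[0.4,0.4,20],[0,0,0],0.9],[[0.4,0.4,27],[0,0,0],0.9],[[0.4,0.4,34],[0,0,0],0.9],[[0.4,0.4,41],[0,0,0],0.9],[[0.4,0.4,48],[0,0,0],0.9],[[0.4,0.4,55],[0,0,0],0.9],[[0.4,0.4,61],[0,0,0],0.9],[[0.4,0.4,65],[0,0,0],0.9],[[0.4,0.4,67],[0,0,0],0.9],[[0.4,0.4,67],[0,0,0],0.9],[[0.4,0.4,67],[0,0,0],0.9]]'; python3 -m jog '[[[0,0,0],[0,0,0],0.9],[[0,0,0],[0,0,0],0.5],[[0,0,0],[0,0,0],0.45],[[0,0,0],[0,0,0],0.45],[[0,0,0],[0,0,0],0.45],[[0,0,-5],[0,0,0],0.4],[[0,0,-20],[0,0,0],0.3],[[0,0,-60],[0,0,0],0],[[0,0,-90],[0,0,0],0],[[0,0,-90],[0,0,0],0],[[0,0,-90],[0,0,0],0]]'
```

```text
time_s: 13.75
position: [0.5608, -0.0773, 0.0484]
tcp_rot: [[-0.996, 0.092, 0.0], [0.092, 0.996, -0.0], [-0.0, -0.0, -1.0]]
force: [-0.3, -0.3, -0.3]
opening: 0.392
time_s: 14.67
position: [0.5621, -0.0777, 0.1406]
tcp_rot: [[-0.996, 0.092, 0.005], [0.092, 0.996, -0.002], [-0.005, -0.001, -1.0]]
force: [0.1, 0.4, -0.2]
opening: 0.896
```

```bash
python3 -m jog '[[[-30,-5,0],[0,0,0],0.5],[[-70,-12,0],[0,0,0],1],[[-110,-18,0],[0,0,0],1],[[-130,-22,0],[0,0,0],1],[[-130,-22,0],[0,0,0],1],[[-130,-22,0],[0,0,0],1],[[-130,-22,0],[0,0,0],1],[[-130,-22,0],[0,0,0],1],[[-130,-22,0],[0,0,0],1],[[-130,-22,0],[0,0,0],1]]'
python3 - <<'E'
from h import *
im,c=snap("wrist","pics/w6.png");im2,c2=snap("scene","pics/s6.png")
out=np.zeros((600,800,3),np.uint8); out[:,:]=0
out[:480,:400]=cv2.resize(im[:,120:520,::-1],(400,480)); out[:480,400:]=cv2.resize(im2[:,:,::-1][185:281,300:380],(400,480),interpolation=cv2.INTER_CUBIC)
cv2.imwrite("pics/c6.png",out); s=bot.read_state(); print(s["position"],s["opening"])
print(w2px(c,[[.6627,-.1266,.09],[.5604,-.0767,.084]])-[120,0],(w2px(c2,[[.6627,-.1266,.09]])-[300,185])*5+[400,0])
# finger push waypoints, fixture axes
P=np.array([.6402,-.085]); a=np.radians(-5.6); R=np.array([[np.cos(a),-np.sin(a)],[np.sin(a),np.cos(a)]])
for k in (110,106,95,80,65,50,35,20,10,5,0,-4):
    th=np.radians(k)+np.arctan2(-14.5,-45); p=.0473*np.array([np.cos(th),np.sin(th)]); t=np.array([np.sin(th),-np.cos(th)])
    # distance until rounded rectangle touches
    for d in np.arange(40,10,-.1):
        q=np.maximum(np.abs(t*d)-[9.5,15],0)
        if np.hypot(*q)<=6: break
    w=P+R@(p-t*d/1000); print(k,round(d,1),w.round(4),shift([*w,.074]))
E
```

```text
time_s: 15.5
position: [0.6871, -0.1108, 0.1383]
tcp_rot: [[-0.996, 0.092, -0.001], [0.092, 0.996, 0.0], [0.001, 0.0, -1.0]]
force: [-0.4, -0.2, 0.3]
opening: 0.306
[ 0.68761661 -0.11094943  0.13861588] 0.22024445522870303
[[162.45978298 237.06667343]
 [239.66112645  29.56768719]] [[749.66750411 159.80527201]]
110 19.6 [ 0.682  -0.1145] [ 5.2 -4.1 64.6]
106 18.6 [ 0.679  -0.1179] [ 8.  -7.7 64.6]
95 16.8 [ 0.6703 -0.1252] [ 15.9 -15.8  64.6]
80 15.6 [ 0.6577 -0.1316] [ 27.9 -23.4  64.6]
65 15.6 [ 0.645  -0.1346] [ 40.3 -27.5  64.6]
50 16.7 [ 0.633  -0.1346] [ 52.2 -28.6  64.6]
35 19.4 [ 0.6223 -0.1329] [ 63.  -27.9  64.6]
20 23.4 [ 0.6127 -0.13  ] [ 72.8 -25.9  64.6]
10 23.5 [ 0.6053 -0.1247] [ 80.7 -21.3  64.6]
5 22.7 [ 0.6018 -0.1207] [ 84.6 -17.6  64.6]
0 22.0 [ 0.5987 -0.1165] [ 88.1 -13.8  64.6]
-4 21.6 [ 0.5965 -0.1132] [ 90.5 -10.6  64.6]
```

View pics/c6.png

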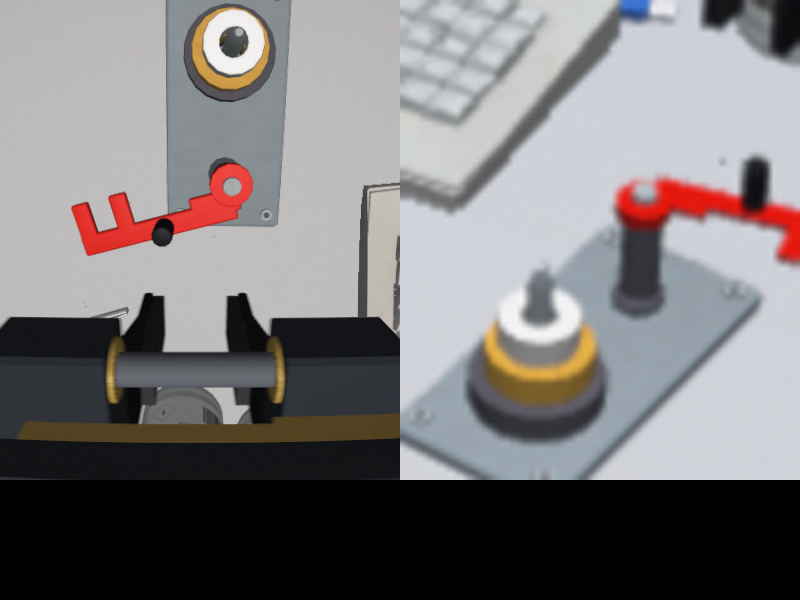

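The wrist view shows all three rings stacked concentrically, (233,42) region. The pin top is at (162,237), exactly as predicted. The scene view shows the stack flat. Shutting the fingers and descending behind the pin.

```bash
python3 -m jog '[[[0,0,0],[0,0,0],1],[[0,0,0],[0,0,0],1],[[0,0,0],[0,0,0],1],[[0,0,0],[0,0,0],1],[[0,0,0],[0,0,0],1],[[0,0,20],[0,0,0],1],[[0,0,40],[0,0,0],1],[[0,0,55],[0,0,0],1],[[0,0,62],[0,0,0],1],[[0,0,64],[0,0,0],1],[[0,0,64],[0,0,0],1],[[0,0,64],[0,0,0],1]]'
```

```text
time_s: 16.6
position: [0.6888, -0.1114, 0.0752]
tcp_rot: [[-0.996, 0.092, 0.002], [0.092, 0.996, -0.001], [-0.002, -0.0, -1.0]]
force: [0.5, 0.9, 0.6]
opening: -0.002
```

```bash
python3 -m jog '[[[5,-4,0],[0,0,0],1],[[9,-8,0],[0,0,0],1],[[13,-12,0],[0,0,0],1],[[17,-16,0],[0,0,0],1],[[23,-20,0],[0,0,0],1],[[29,-23,0],[0,0,0],1],[[35,-26,0],[0,0,0],1],[[41,-27.5,0],[0,0,0],1],[[47,-28.5,0],[0,0,0],1],[[53,-28.5,0],[0,0,0],1],[[58,-28.5,0],[0,0,0],1],[[64,-28,0],[0,0,0],1]]'
python3 - <<'E'
from h import *
for w in ([.6223,-.1329],[.6127,-.13],[.6053,-.1247],[.6018,-.1207],[.5987,-.1165],[.5965,-.1132]): print(shift([*w,.0745]))
im2,c2=snap("scene","pics/s7.png"); cv2.imwrite("pics/c7.png",cv2.resize(im2[:,:,::-1][165:285,290:410],(600,600),interpolation=cv2.INTER_CUBIC))
E
```

```text
time_s: 17.6
position: [0.6219, -0.1332, 0.0745]
tcp_rot: [[-0.996, 0.092, 0.002], [0.092, 0.996, -0.001], [-0.002, -0.001, -1.0]]
force: [2.5, 0.3, 0.7]
opening: 0.006
[-0.3  0.4  0. ]
[9.5 2.4 0. ]
[17.3  7.  -0. ]
[21.2 10.6 -0. ]
[24.7 14.5 -0. ]
[27.2 17.6 -0. ]
```

View pics/c7.png

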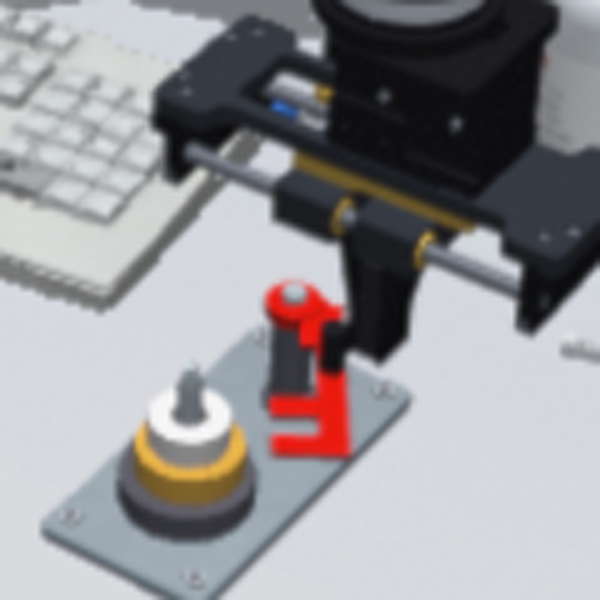

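The pin is in contact with the finger at (335,345), and the keeper is about two-thirds closed. Continuing round.

```bash
python3 -m jog '[[[5,1,0],[0,0,0],1],[[9.5,2.4,0],[0,0,0],1],[[14,4.5,0],[0,0,0],1],[[17.5,7,0],[0,0,0],1],[[20,9,0],[0,0,0],1],[[22,11,0],[0,0,0],1],[[23.5,13,0],[0,0,0],1],[[24.5,14.5,0],[0,0,0],1],[[24.5,14.5,0],[0,0,0],1],[[24.5,14.5,0],[0,0,0],1]]'
```

```text
time_s: 18.48
position: [0.5983, -0.1158, 0.0742]
tcp_rot: [[-0.996, 0.092, -0.001], [0.092, 0.996, 0.001], [0.001, 0.001, -1.0]]
force: [-0.8, -0.1, 0.2]
opening: 0.004
```

Near closed by the geometry. Now pushing gently in +y until the stop shows as force.

```bash
python3 -m jog '[[[0,1,0],[0,0,0],1],[[0,2,0],[0,0,0],1],[[0,2,0],[0,0,0],1],[[0,2,0],[0,0,0],1]]'; python3 -m jog '[[[0,1,0],[0,0,0],1],[[0,1.5,0],[0,0,0],1],[[0,1.5,0],[0,0,0],1],[[0,1.5,0],[0,0,0],1]]'
```

```text
time_s: 18.82
position: [0.5984, -0.1144, 0.0741]
tcp_rot: [[-0.996, 0.092, -0.001], [0.092, 0.996, 0.0], [0.001, 0.0, -1.0]]
force: [-1.3, -1.0, 0.5]
opening: 0.005
time_s: 19.15
position: [0.599, -0.1128, 0.0742]
tcp_rot: [[-0.996, 0.092, 0.0], [0.092, 0.996, 0.0], [0.0, 0.0, -1.0]]
force: [-0.7, -1.3, -0.5]
opening: 0.006
```

```bash
python3 -m jog '[[[0,1,0],[0,0,0],1],[[0,2,0],[0,0,0],1],[[0,2,0],[0,0,0],1],[[0,2,0],[0,0,0],1]]'; python3 -m jog '[[[0,1,0],[0,0,0],1],[[0,2,0],[0,0,0],1],[[0,2,0],[0,0,0],1],[[0,2,0],[0,0,0],1]]'
```

```text
time_s: 19.48
position: [0.5994, -0.1107, 0.0744]
tcp_rot: [[-0.996, 0.092, 0.001], [0.092, 0.996, 0.0], [-0.001, 0.0, -1.0]]
force: [-1.1, -1.8, 0.8]
opening: 0.003
time_s: 19.82
position: [0.5995, -0.1104, 0.0744]
tcp_rot: [[-0.996, 0.091, 0.0], [0.091, 0.996, -0.003], [-0.001, -0.003, -1.0]]
force: [-2.6, -5.6, 0.3]
opening: 0.008
```

```bash
python3 -m jog '[[[0,1,0],[0,0,0],1],[[0,2,0],[0,0,0],1],[[0,2,0],[0,0,0],1],[[0,2,0],[0,0,0],1]]'; python3 -m jog '[[[0,-2,0],[0,0,0],1],[[0,-8,0],[0,0,0],1],[[0,-20,0],[0,0,0],1],[[0,-30,0],[0,0,0],1],[[0,-40,-30],[0,0,0],1],[[0,-60,-70],[0,0,0],1],[[0,-90,-100],[0,0,0],1],[[20,-120,-100],[0,0,0],1],[[20,-150,-100],[0,0,0],1],[[20,-150,-100],[0,0,0],1],[[20,-150,-100],[0,0,0],1]]'
python3 - <<'E'
from h import *
im,c=snap("top","pics/t8.png");im2,c2=snap("scene","pics/s8.png")
out=np.zeros((480,800,3),np.uint8)
out[:,:400]=cv2.resize(im[:,:,::-1][180:276,300:380],(400,480),interpolation=cv2.INTER_CUBIC); out[:,400:]=cv2.resize(im2[:,:,::-1][185:281,300:380],(400,480),interpolation=cv2.INTER_CUBIC)
cv2.imwrite("pics/c8.png",out)
P=np.array([.6402,-.085]); a=np.radians(-5.6); R=np.array([[np.cos(a),-np.sin(a)],[np.sin(a),np.cos(a)]])
for k in(0,5):
    th=np.radians(k)+np.arctan2(-14.5,-45);p=[*(P+R@(.0473*np.array([np.cos(th),np.sin(th)]))),.09]
    print(k,(w2px(c,[p])-[300,180])*5,(w2px(c2,[p])-[300,185])*5+[400,0])
E
```

```text
time_s: 20.15
position: [0.5995, -0.1102, 0.0744]
tcp_rot: [[-0.996, 0.09, -0.0], [0.09, 0.996, -0.005], [-0.0, -0.005, -1.0]]
force: [-3.6, -10.5, -1.8]
opening: 0.005
time_s: 21.07
position: [0.5656, -0.2568, 0.1747]
tcp_rot: [[-0.995, 0.096, 0.002], [0.096, 0.995, -0.0], [-0.002, -0.0, -1.0]]
force: [-0.3, -0.1, 0.7]
opening: 0.003
0 [[217.14470491 212.41898586]] [[610.20661361 222.76576684]]
5 [[226.55097326 209.67784264]] [[619.85869963 224.48880933]]
```

View pics/c8.png

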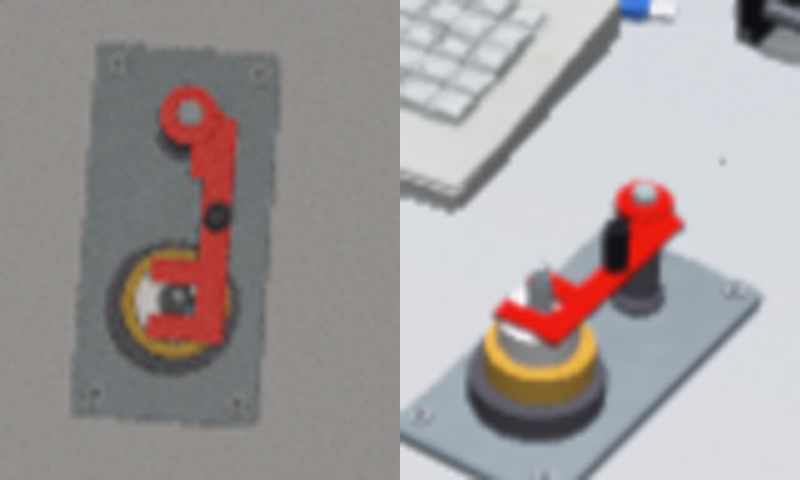

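The top crop shows the fork straddling the spindle and the pin at (217,216), where I predicted (217,212) for closed. The scene crop agrees, and the arm has hit its stop (10 N, no motion). Handing in.

```bash
python3 -c "
from rig import bot
print(bot.hand_in())"
```

```text
the job is handed in; nothing more can be done
None
```

I threaded the brass spacer and then the white one onto the spindle over the steel one. I then pushed the keeper pin round until the arm met its stop, retreated clear, and handed the job in at about 21 s.

**Stack:** The pictures before and after closing showed the three rings concentric and lying flat, and the keeper passed over them without striking.

**Keeper:** At the end the push force rose to about 10 N with no further motion. The fork straddles the spindle, and the pin was within about 1 px of its predicted closed position in the top camera.

**Bystanders:** I never moved the tool near the vial, cup or stopper, but I did not take a separate closing picture of them. No check failed or disagreed. The one measurement that differed was the pin's first position from the wrist camera, about 1 cm off the top camera's. The second wrist view matched the top camera.

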